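Fetch the wax tin from behind the bottles

ROBOT

A 7-joint arm with a two-finger parallel gripper is mounted at the origin on the work surface. World frame = base frame: x ahead of the robot, y to its left, z up, the work surface at z = 0. Lengths are in mm, angles in rad, forces in N, time in s.
With the tool pointing down it reaches from about 400 to 850 mm from the base axis. Payload 10.4 kg.
Tool frame: the origin (TCP) lies on the centre line of the jaws, within the pads' length; the fingertips stand 17 mm ahead of it and the grasp point (between the pads) lies 2 mm behind it; z points along the fingers, y is the line along which they close (so a half turn about z gives the same grasp; the last joint's range is limited). The gripper opens to 87 mm and grips with 3 to 60 N. Pads are 19 mm wide; open, the fingers measure 117 mm over their backs; the gripper's body (75 mm by 190 mm) begins 51 mm behind the grasp point.
Start: joints at [-1.367, 0.332, -0.065, 1.46, 0.022, 1.35, -0.088], TCP at [140.523, 609.019, 239.576] pointing down, gripper open.
Joint ranges: [-2.6, 2.6], [-0.5, 2.12], [-1.47, 1.34], [0.16, 2.42], [-1.27, 4.41], [0.06, 2.06], [-2.6, 2.6]. Speed limits (rad/s): [2.22, 2.22, 2.79, 2.79, 3.14, 3.14, 3.14].

INTERFACE

Orientations are given as a rotation vector (axis times angle).
In Python, from cell import manip, status, viewer, job_done gives the robot as it stands. Calls block until the motion is done:
- manip.goto(position, orientation): joint-space move of the TCP to a pose.
- manip.line_to(position, rotation=None, rate=150, stop_force=None): straight line of the TCP; rotation=None keeps the orientation; rate is the mean speed in mm/s. With stop_force (N) it stops when the force on the tool has changed by that much, and returns True; else False.
- manip.movej(angles): joint-space move.
- manip.command_gripper(opening): finger opening in mm; the grip force is fixed at half the most; returns when the fingers have stopped.
- manip.hold(seconds).
- manip.solve_ik(position, orientation): joint angles nearest the present ones, or None.
- status.read_state(): the state.
- viewer.read_camera(name): name is "scene" or "side" or "wrist"; returns a dict with "frame" (384x512x3 uint8, red, green, blue), "fx", "fy", "cx", "cy" (pixels), "world_to_cam" (4x4, takes a point from world to camera coordinates). Camera axes: x right, y down, z forward; pixel columns grow to the right and rows downward; lengths in mm; the calibration is good to about 2 mm. The wrist camera is an equidistant fisheye: a pixel r from the principal point sees the ray r / f radians off the axis. A picture is of the moment at which its call begins. There is no depth.
A pose or a line that the arm cannot do raises manip.IKError and nothing moves.
- job_done(): hands the job in; it is judged then, once.
The state is a dict: "time": time; "qpos": joint angles; "qvel": joint speeds; "joint_torque": joint torques, N m; "eef_pos": TCP position; "tool_rot": TCP orientation; "ft_force": force on the tool from outside, world axes, zero at the start; "ft_torque": the same for the moment, N m; "finger_gap": finger opening in mm; "grip_force": force on a finger pad.
Only numpy, scipy, OpenCV 4.12 (cv2) and the standard library are available. Lean on these libraries where they do the work, as an engineer would, in place of code of your own. Each camera call takes 0.05 s, during which the arm holds its last target. There are 200 camera calls.

TASK

The low blue wax tin stands on the back ledge of the brown wooden bottle rack, shut in behind the spray can and the two bottles. Clear these three out of the way, standing them on the long grey drip tray; then fetch the tin and stand it in the middle of the round cork mat, and put the can and the bottles back upright in the rack, each in its own bay on the spot where it stood. Let nothing tip over, and leave the hammer, the pincers and the pencil mug where they are.

Things in the scene. Friction and masses are not known exactly. Their poses are not given: they have to be found in the camera images.
- rack: Brown wooden bottle rack, fixed, 172 (x) x 292 (y) mm, turned up to 0.22 rad. Origin: centre of underside, x to its back. Heights over bench: floor 12, front lip 32, side cheeks 70, back board 120 mm (inner face x=74). Dividers 6 mm thick, 42 high, at y=-45 and 45, x -76 to -8, form 3 front bays (centres x=-33, y=-90, 0, 90), a tall thing in each. Behind: open ledge, the tin (x about 30)
- spray_can: Loose red aerosol can, yellow band, broad white cap, 180 mm high; body 58 mm across up to 128 mm, cap 53 mm across from 136 to 172 mm, bevelled above. About 0.35 kg. Origin: centre of underside, z up. Round. Lift it by the cap: the three tall things are equally high, about 90 mm apart, and stand only 3 to 8 mm in front of the tin.
- white_bottle: Loose white plastic bottle with paper label and red screw cap, 180 mm high; body 60 mm in diameter up to 112 mm, then a sloping shoulder; cap 38 mm in diameter from 148 to 178 mm. About 0.38 kg. Origin: centre of its underside, z up. Round; lift it by the cap.
- amber_bottle: Loose brown bottle with cream label and black screw cap, 180 mm high; body 60 mm in diameter up to 105 mm, then a sloping shoulder; cap 36 mm in diameter from 148 to 178 mm. About 0.42 kg. Origin: centre of its underside, z up. Round; lift it by the cap.
- wax_tin: Loose low round blue tin, pale yellow spot on its lid, 56 mm across, 40 mm high, about 0.13 kg. Stands on the rack's back ledge behind the middle bay. Origin: centre of underside, z up. 15 to 17 mm of room between it and the back board, so once the tall things are cleared grip it across, along the rack's y.
- drip_tray: Side area: long grey plastic tray, fixed on the bench, 300 (x) x 100 (y) mm, floor 4 mm thick, rim 4 mm thick and 16 mm high. Origin: centre of underside, x along its length. Holds the three tall things in one row along x, about 95 mm apart. It lies left or right of the rack, the cork mat on the other side.
- cork_mat: Round cork mat fixed on the bench, 100 mm in diameter, 6 mm thick. Origin: centre of its underside.
- hammer: Bystander: loose hammer lying on the bench in front of the rack, 250 mm long, wooden handle with blue end, dark steel head 95 mm across and 28 mm high. Origin: on the bench under its middle, x towards the head. Leave alone.
- pincers: Bystander: loose pincers with one red and one dark handle, 185 mm long, 15 mm high, lying on the bench about 140 mm from the cork mat's centre, on its far side. Origin: on the bench near the middle. Leave alone.
- pencil_mug: Bystander: loose white mug without handle, 72 mm in diameter, 85 mm high, with three pencils up to 140 mm, standing close behind the rack's back board. Origin: centre of its underside. Leave alone.

How it is judged:
By the outcome, as a careful person would: the job done as asked, in the order asked, and still so for the second after the job is handed in, with the robot touching nothing.
It also fails if it takes over 144 s, if anything falls off the work surface, if the arm or the gripper's body presses on something with over 40 N, if the wrist force passes 120 N, or if a joint passes its speed limit or range.

## Working session

There is one attempt and no reset: what is moved stays moved. The work goes in short steps, each a Python script; the robot and the scene stay as the last script left them, time stands still between calls to the robot, and variables do not carry over. Pictures are saved under pics/ and viewed, at most 14 in all, crops included, and the job is handed in when it is done.

```bash
mkdir -p pics; ls; cat > h.py <<'E'
import numpy as np, cv2
from cell import manip, status, viewer, job_done
def shot(n,f,crop=None,s=1):
    c=viewer.read_camera(n); im=c["frame"]
    np.savez(f"pics/{f}.npz",**c)
    if crop: im=im[crop[1]:crop[3],crop[0]:crop[2]]
    if s!=1: im=cv2.resize(im,None,fx=s,fy=s,interpolation=cv2.INTER_CUBIC)
    cv2.imwrite(f"pics/{f}.png",im[...,::-1])
def ray(c,u,v,z,fish=False):
    "world point on plane z seen at pixel u,v"
    x,y=(u-c["cx"])/c["fx"],(v-c["cy"])/c["fy"]
    if fish:
        r=np.hypot(x,y); k=np.sin(r)/r if r>1e-9 else 1; d=np.array([x*k,y*k,np.cos(r)])
    else: d=np.array([x,y,1.])
    T=c["world_to_cam"]; R=T[:3,:3]; o=-R.T@T[:3,3]; d=R.T@d
    return o+d*(z-o[2])/d[2]
def proj(c,p):
    q=c["world_to_cam"][:3,:3]@np.asarray(p,float)+c["world_to_cam"][:3,3]
    return c["cx"]+c["fx"]*q[0]/q[2], c["cy"]+c["fy"]*q[1]/q[2]
E
python3 - <<'E'
from h import *
shot("scene","scene",s=1.56); shot("side","side",s=1.56); shot("wrist","wrist")
for n in("scene","side"):
    c=np.load(f"pics/{n}.npz"); print(n,c["fx"],c["cx"],c["cy"],(-c["world_to_cam"][:3,:3].T@c["world_to_cam"][:3,3]).round())
print(status.read_state())
E
```

```text
pics
scene 383.05643079738803 255.26344253641977 192.24680039012438 [ 954. -468.  856.]
side 441.1074245809817 258.6110647438739 192.5434825154947 [ 360. -810.  879.]
{'time': 0.15, 'qpos': array([-1.36661986,  0.33270453, -0.06468574,  1.46073756,  0.02158797,
        1.34989756, -0.08851201]), 'qvel': array([-0.00152912, -0.00360533,  0.00168816, -0.00231404, -0.00106625,
       -0.00053457,  0.00106647]), 'joint_torque': array([ 9.13873500e-04, -6.23636055e+01,  2.46064231e-02, -3.90142393e+01,
       -6.14072965e-02,  3.73173924e-02,  1.23398954e-04]), 'eef_pos': array([140.46660709, 608.73349188, 238.95567767]), 'tool_rot': array([-3.55465477e-01, -3.12133576e+00,  1.64813802e-03]), 'ft_force': array([0.09822494, 0.39690509, 0.08612113]), 'ft_torque': array([ 0.06157544, -0.02568613,  0.01462904]), 'grip_force': 0.0, 'finger_gap': 87.03917371704003}
```

View pics/scene.png

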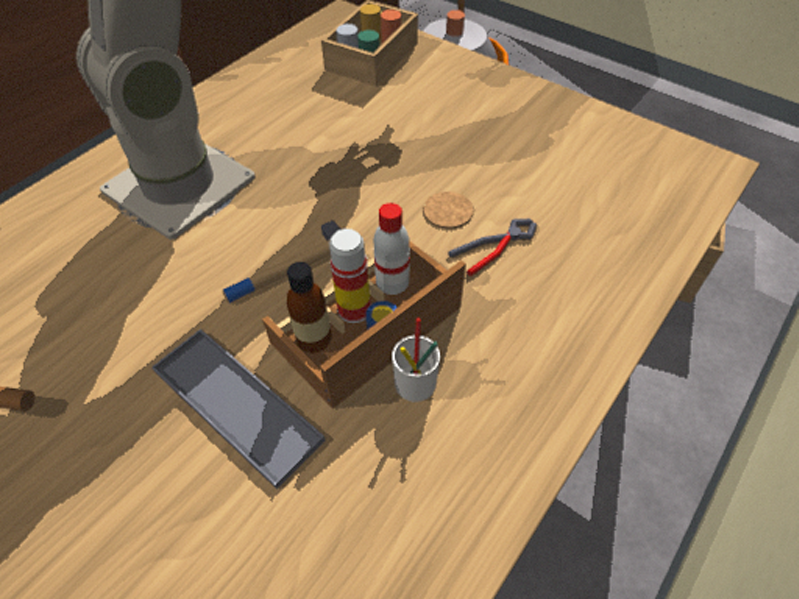

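View pics/side.png

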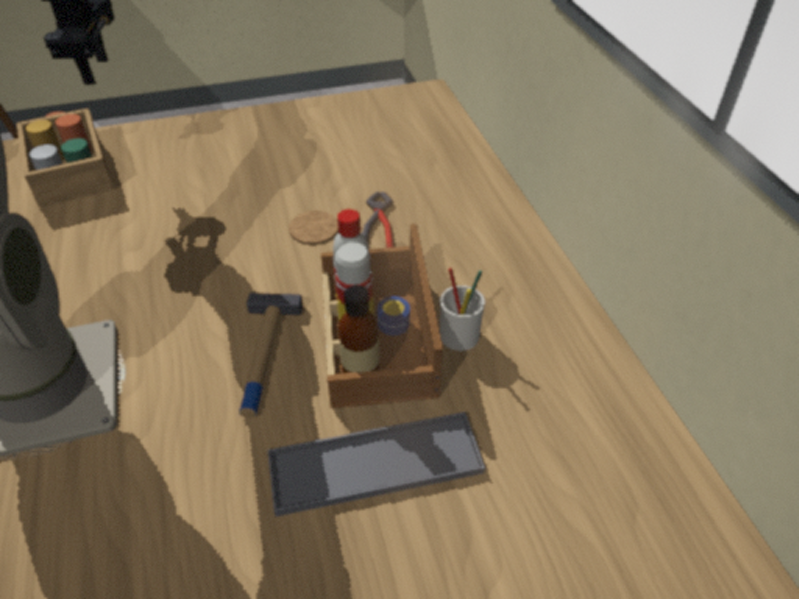

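Scene: amber cap at about (301,270), can cap (347,240), red cap (390,213), tin (382,315), tray to the right of the rack with corners near (155,368), (202,333), (326,438), (277,485), and mat (448,210). The side view agrees. Now enlarged crops.

```bash
python3 - <<'E'
import cv2
for n,(a,b,c,d),s in(("scene",(95,125,310,315),3),("side",(150,125,325,330),2.9)):
    im=cv2.imread(f"pics/{n}.png"); im=cv2.resize(im,(512,384)) if 0 else im
    import numpy as np
    f=np.load(f"pics/{n}.npz")["frame"][...,::-1][b:d,a:c]
    cv2.imwrite(f"pics/{n}_c.png",cv2.resize(f,None,fx=s,fy=s,interpolation=cv2.INTER_CUBIC))
E
```

```text
(no output)
```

View pics/scene_c.png

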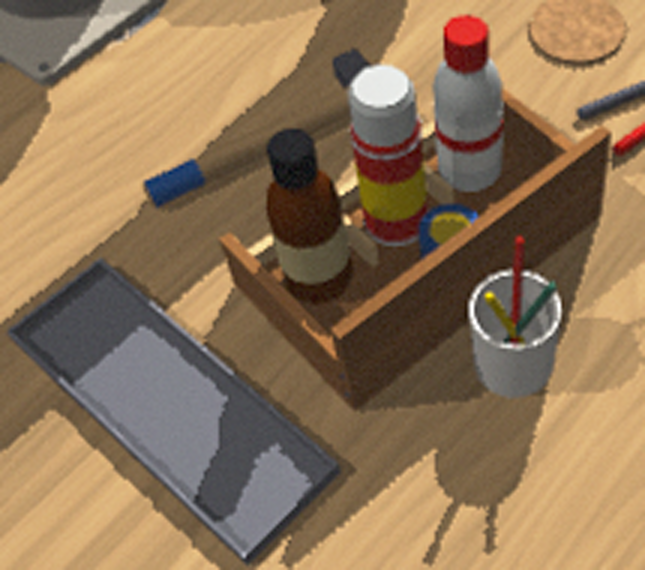

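View pics/side_c.png

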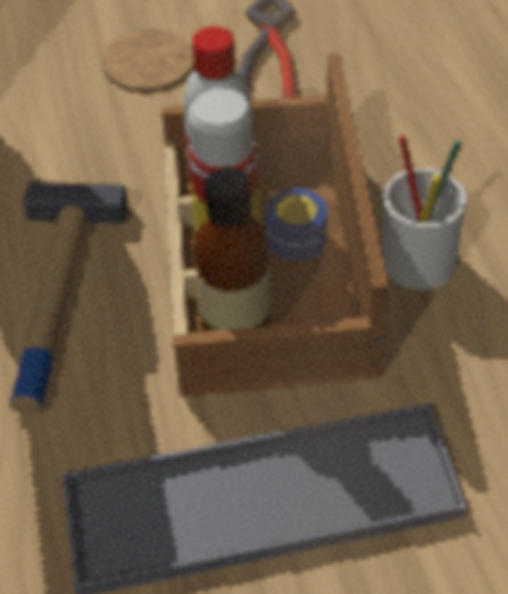

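Crops confirm the layout: tray corners in the scene crop at (10,330), (103,263), (341,467), (247,560). Caps are at (292,143), (382,88), (466,30). I'll fit everything from both views.

```bash
cat > fit.py <<'E'
from h import *
from scipy.optimize import least_squares
C={n:dict(np.load(f"pics/{n}.npz")) for n in("scene","side")}
px={"scene":lambda U,V:((U+.5)/3-.5+95,(V+.5)/3-.5+125),"side":lambda U,V:((U+.5)/2.9-.5+150,(V+.5)/2.9-.5+125)}
def fit(pts,x0,body):
    def P(p,q): 
        if not body: return np.array([p[0],p[1],q[2]])
        c,s=np.cos(p[2]),np.sin(p[2]); return np.array([p[0]+c*q[0]-s*q[1],p[1]+s*q[0]+c*q[1],q[2]])
    f=lambda p:np.concatenate([np.subtract(proj(C[n],P(p,q)),px[n](*uv)) for n,q,uv in pts])
    r=least_squares(f,x0,loss="soft_l1"); return r.x.round(3),f(r.x).reshape(-1,2).round(1).tolist()
S,D="scene","side"
tray=fit([(S,(-150,50,16),(103,263)),(S,(-150,-50,16),(10,330)),(S,(150,50,16),(341,467)),(S,(150,-50,16),(247,560)),
 (D,(-150,50,16),(67,478)),(D,(-150,-50,16),(80,588)),(D,(150,50,16),(434,405)),(D,(150,-50,16),(467,515))],[550,-300,0],1)
rack=fit([(S,(86,-146,120),(347,340)),(S,(86,-146,0),(357,408)),(S,(86,146,120),(608,132)),(S,(86,146,0),(602,215)),(S,(-86,-146,70),(222,238)),
 (D,(-86,-146,0),(182,392)),(D,(86,-146,0),(380,375)),(D,(86,-146,120),(385,285)),(D,(-86,-146,70),(180,345)),(D,(86,146,120),(340,57)),(D,(-86,146,70),(165,110))],[550,0,0],1)
print("tray",tray);print("rack",rack)
c,s=np.cos(rack[0][2]),np.sin(rack[0][2])
for n,z,a,b in(("amber",190,(292,143),(228,183)),("can",192,(382,86),(222,106)),("white",190,(466,30),(214,40)),("tin",52,(450,226),(297,208)),("mat",6,(577,29),(149,60))):
    x,r=fit([(S,(0,0,z),a),(D,(0,0,z),b)],[550,0],0); d=x-rack[0][:2]
    print(n,x,r,"in rack",(c*d[0]+s*d[1]).round(1),(-s*d[0]+c*d[1]).round(1))
E
python3 fit.py
```

```text
tray (array([ 4.80280e+02, -2.83543e+02, -6.30000e-02]), [[-0.5, -1.2], [-1.2, 1.2], [-0.2, 0.1], [-0.9, 1.0], [-0.3, -2.1], [-0.5, -0.3], [-0.0, -0.9], [1.5, -2.8]])
rack (array([ 5.45707e+02, -3.62920e+01, -1.67000e-01]), [[-1.7, -0.4], [0.1, 1.6], [1.9, -0.2], [0.3, 0.3], [-0.8, 0.3], [-0.5, 1.1], [1.1, 0.3], [1.6, -0.7], [-1.9, -0.6], [-0.1, -2.2], [-1.3, -1.8]])
amber [ 497.181 -117.88 ] [[-0.1, 0.8], [-0.3, -0.7]] in rack -34.3 -88.5
can [513.751 -32.593] [[-0.2, 0.2], [-0.1, -0.4]] in rack -32.1 -1.7
white [527.672  56.676] [[-0.1, 0.5], [-0.2, -0.5]] in rack -33.2 88.7
tin [575.683 -30.259] [[0.2, 0.6], [-0.6, -0.1]] in rack 28.6 10.9
mat [498.929 273.586] [[-0.5, -0.1], [0.3, -0.6]] in rack -97.6 297.8
```

```bash
cat >> h.py <<'E'
from scipy.spatial.transform import Rotation
RY=-0.167
def rv(phi):
    c,s=np.cos(phi),np.sin(phi)
    return Rotation.from_matrix(np.array([[-s,c,0],[c,s,0],[0,0,-1]])).as_rotvec()
TY=-0.063
spot=lambda k:(480.3+95*k*np.cos(TY), -283.5+95*k*np.sin(TY))
OBJ={"amber":((497.2,-117.9),161,1),"can":((513.8,-32.6),152,0),"white":((527.7,56.7),161,-1)}
E
python3 - <<'E'
from h import *
P=[(*o[0],z) for o in OBJ.values() for z in(170,330)]+[(*spot(k),z) for k in(-1,0,1) for z in(160,330)]
for phi in(RY,RY+np.pi): 
    for p in P:
        q=manip.solve_ik(p,rv(phi)); print(np.round(p),None if q is None else np.round(q,2))
for phi in(RY+np.pi/2,RY-np.pi/2):
    for p in((575.7,-30,35),(575.7,-30,220),(498.9,273.6,30)):
        q=manip.solve_ik(p,rv(phi)); print(p,None if q is None else np.round(q,2))
E
```

```text
[ 497. -118.  170.] [-0.8   0.2   1.06  1.89 -0.19  1.16  0.16]
[ 497. -118.  330.] [-0.96  0.01  1.14  1.65 -0.01  1.48  0.01]
[514. -33. 170.] [-0.78  0.17  0.84  1.88 -0.14  1.15 -0.06]
[514. -33. 330.] [-0.82  0.03  0.83  1.64 -0.02  1.48 -0.16]
[528.  57. 170.] [-0.76  0.19  0.64  1.83 -0.12  1.16 -0.25]
[528.  57. 330.] [-0.79  0.08  0.64  1.59 -0.05  1.49 -0.31]
[ 385. -278.  160.] [-0.37  0.06  0.94  1.99 -0.05  1.12  0.42]
[ 385. -278.  330.] [-0.44 -0.13  0.9   1.73  0.11  1.5   0.28]
[ 480. -284.  160.] [-0.4   0.39  1.05  1.79 -0.36  1.18  0.59]
[ 480. -284.  330.] [-0.35  0.19  0.94  1.53 -0.16  1.49  0.43]
[ 575. -289.  160.] [-0.27  0.59  0.95  1.55 -0.49  1.26  0.58]
[ 575. -289.  330.] [-0.24  0.46  0.95  1.29 -0.37  1.56  0.49]
[ 497. -118.  170.] None
[ 497. -118.  330.] None
[514. -33. 170.] [ 1.1   0.49 -1.37  1.79  0.5   1.28  2.57]
[514. -33. 330.] None
[528.  57. 170.] [ 0.82  0.44 -1.23  1.75  0.44  1.26  2.45]
[528.  57. 330.] [ 0.91  0.35 -1.37  1.51  0.34  1.56  2.53]
[ 385. -278.  160.] None
[ 385. -278.  330.] None
[ 480. -284.  160.] [-0.47  0.45  1.17  1.79 -0.45  1.2  -2.48]
[ 480. -284.  330.] [-0.57  0.31  1.29  1.54 -0.3   1.51 -2.59]
[ 575. -289.  160.] [-0.38  0.7   1.16  1.55 -0.66  1.32 -2.45]
[ 575. -289.  330.] [-0.34  0.55  1.16  1.3  -0.5   1.6  -2.56]
(575.7, -30, 35) [-0.61  0.52  0.72  1.83 -0.42  0.95  1.7 ]
(575.7, -30, 220) [-0.7   0.29  0.81  1.66 -0.22  1.29  1.56]
(498.9, 273.6, 30) [-0.78  0.42  0.24  1.83 -0.12  0.9   0.92]
(575.7, -30, 35) [-0.71  0.58  0.87  1.83 -0.53  0.98 -1.36]
(575.7, -30, 220) [-0.72  0.3   0.84  1.66 -0.23  1.29 -1.57]
(498.9, 273.6, 30) [-1.    0.46  0.51  1.84 -0.28  0.91 -2.1 ]
```

```bash
python3 - <<'E'
from h import *
manip.goto((200,580,340),rv(RY)); manip.goto((505.5,-75,330),rv(RY))
shot("wrist","w1",s=1.56)
c=np.load("pics/w1.npz"); print(c["fx"],c["cx"],c["cy"],(-c["world_to_cam"][:3,:3].T@c["world_to_cam"][:3,3]).round(),status.read_state()["time"])
E
```

```text
297.3186396354542 259.5384492407427 191.73279877815813 [517.  -8. 476.] 3.9917
```

View pics/w1.png

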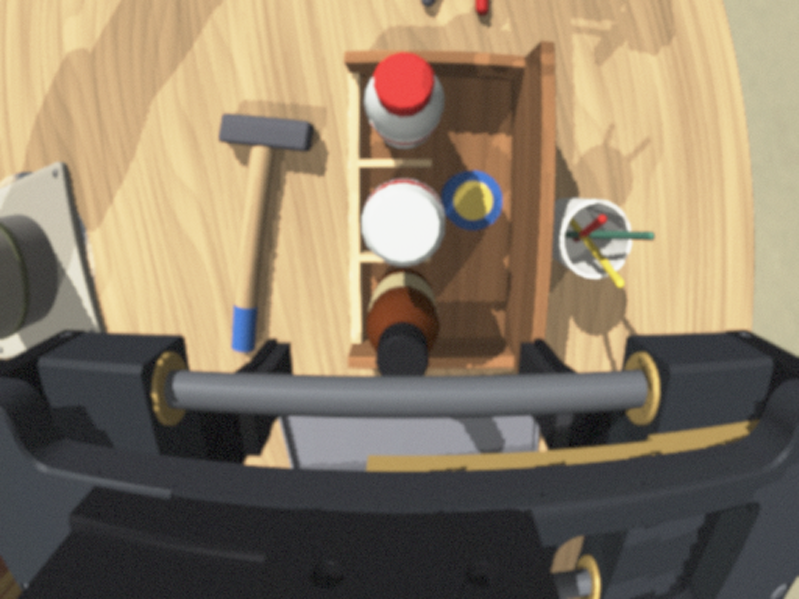

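The wrist view shows the white cap at (404,81), the can cap (403,222), the amber cap (402,348) and the tin (472,200). The rack's sides run vertically, so the yaw is right.

```bash
python3 - <<'E'
from h import *
c=dict(np.load("pics/w1.npz"))
for n,U,V,z in(("white",404,82,190),("can",403,222,186),("amber",402,348,190),("tin",472,200,52),("board-in-top -y",536,367,120),("board back top +y",553,43,120),("cheek front+y",346,53,70)):
    print(n,ray(c,(U+.5)/1.56-.5,(V+.5)/1.56-.5,z,True).round(1))
E
```

```text
white [526.5  54.  190. ]
can [511.4 -32.3 186. ]
amber [ 497.2 -112.8  190. ]
tin [574.4 -33.5  52. ]
board-in-top -y [ 601.9 -175.7  120. ]
board back top +y [651.3  88.3 120. ]
cheek front+y [485.3 116.1  70. ]
```

```bash
cat >> h.py <<'E'
OBJ={"amber":((497.,-116.5),161,1),"can":((512.6,-32.5),152,0),"white":((527.,55.5),161,-1)}
UP=150
def pick(xy,z,op=75):
    manip.line_to((*xy,z+35 if z>150 else z+60),rate=250); manip.line_to((*xy,z),rate=100)
    manip.command_gripper(0); s=status.read_state()
    print("grip",round(s["finger_gap"],1),round(s["grip_force"],1),s["eef_pos"].round(1))
def place(xy,z,op=75):
    manip.line_to((*xy,z+6),rate=200)
    hit=manip.line_to((*xy,z-2),rate=25,stop_force=6)
    s=status.read_state(); print("place",hit,s["eef_pos"].round(1)); manip.hold(.2); manip.command_gripper(op); manip.hold(.2)
def move(n,a,b,za,zb):
    off=OBJ[n][1]
    z=330
    manip.line_to((*a,z),rate=280); pick(a,off+za); manip.line_to((*a,off+za+UP),rate=200)
    s=status.read_state(); print("lifted gap",round(s["finger_gap"],1),s["ft_force"].round(1))
    manip.line_to((*b,off+za+UP),rate=280); place(b,off+zb); manip.line_to((*b,off+zb+45),rate=150); manip.line_to((*b,z),rate=280)
    print(n,"t",round(status.read_state()["time"],1))
E
python3 - <<'E'
from h import *
manip.command_gripper(75)
o=OBJ["amber"]; move("amber",o[0],spot(1),12,4)
shot("scene","s2",s=1.56)
E
```

```text
grip 35.1 30.0 [ 497.  -116.5  173. ]
lifted gap 34.9 [ 0.3  0.2 -3.6]
place True [ 575.6 -289.9  164.9]
amber t 12.5
```

View pics/s2.png

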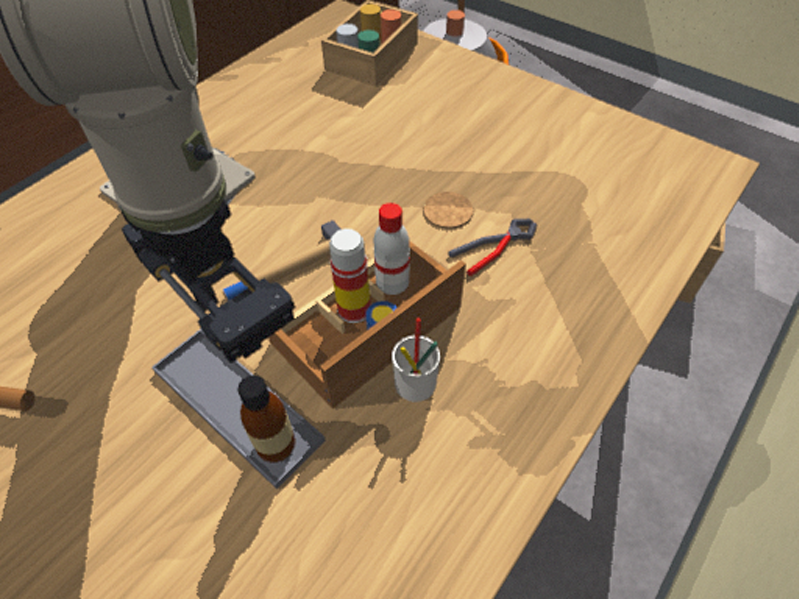

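Amber stands upright at the back end of the tray (265,420). Next the can and the white bottle.

```bash
python3 - <<'E'
from h import *
for n in("can","white"):
    o=OBJ[n]; move(n,o[0],spot(o[2]),12,4)
manip.line_to((530,-80,330),rate=280)
shot("side","d3",s=1.56); shot("wrist","w3",s=1.56)
E
```

```text
grip 52.2 30.0 [512.6 -32.4 164.2]
lifted gap 52.3 [ 0.1 -0.  -4.1]
place True [ 480.8 -283.9  156. ]
can t 20.9
grip 37.0 30.0 [527.   55.5 173. ]
lifted gap 36.6 [ 0.1 -0.4 -4. ]Traceback (most recent call last):
  File "<stdin>", line 3, in <module>
  File "h.py", line 43, in move
    manip.line_to((*b,off+za+UP),rate=280); place(b,off+zb); manip.line_to((*b,off+zb+45),rate=150); manip.line_to((*b,z),rate=280)
                                            ~~~~~^^^^^^^^^^
  File "h.py", line 35, in place
    manip.line_to((*xy,z+6),rate=200)
    ~~~~~~~~~~~~~^^^^^^^^^^^^^^^^^^^^
cell.IKError: the arm cannot follow that straight line within its joint ranges
```

```bash
python3 - <<'E'
from h import *
s=status.read_state(); print(s["qpos"].round(2),s["eef_pos"].round(1))
b=spot(-1)
for d in(0,.2,.4,.6,-.3,-.6):
    for z in(323,250,171,163):
        q=manip.solve_ik((*b,z),rv(RY+d)); print(d,z,None if q is None else q.round(2))
E
```

```text
[-0.94 -0.42  1.17  1.75  0.38  1.57  0.03] [ 386.1 -276.1  322.9]
0 323 [-0.94 -0.42  1.17  1.75  0.39  1.57  0.03]
0 250 [-0.98 -0.42  1.26  1.87  0.4   1.42  0.03]
0 171 [-0.58  0.04  1.16  1.98 -0.04  1.15  0.43]
0 163 [-0.58  0.07  1.17  1.99 -0.07  1.13  0.45]
0.2 323 [-0.96 -0.45  1.17  1.75  0.41  1.58  0.2 ]
0.2 250 [-0.99 -0.45  1.26  1.87  0.43  1.43  0.2 ]
0.2 171 [-0.37  0.04  0.94  1.97 -0.03  1.15  0.61]
0.2 163 [-0.37  0.05  0.94  1.98 -0.05  1.13  0.62]
0.4 323 [-0.98 -0.48  1.17  1.75  0.44  1.59  0.38]
0.4 250 [-1.01 -0.48  1.25  1.87  0.46  1.45  0.38]
0.4 171 [-0.18  0.04  0.73  1.97 -0.03  1.15  0.8 ]
0.4 163 [-0.18  0.05  0.73  1.98 -0.04  1.13  0.8 ]
0.6 323 [-0.64 -0.2   1.05  1.74  0.17  1.5   0.82]
0.6 250 [-0.61 -0.12  1.09  1.87  0.11  1.33  0.88]
0.6 171 [ 0.01  0.04  0.53  1.96 -0.02  1.15  0.99]
0.6 163 [ 0.01  0.05  0.53  1.97 -0.03  1.13  0.99]
-0.3 323 [-0.87 -0.35  1.16  1.75  0.32  1.54 -0.21]
-0.3 250 [-0.93 -0.35  1.26  1.87  0.33  1.39 -0.21]
-0.3 171 [-0.58  0.04  1.16  1.98 -0.04  1.15  0.13]
-0.3 163 [-0.58  0.07  1.17  1.99 -0.07  1.13  0.15]
-0.6 323 [-0.8  -0.29  1.14  1.75  0.26  1.52 -0.46]
-0.6 250 [-0.86 -0.27  1.25  1.87  0.26  1.37 -0.45]
-0.6 171 [-0.58  0.04  1.16  1.98 -0.04  1.15 -0.17]
-0.6 163 [-0.58  0.07  1.17  1.99 -0.07  1.13 -0.15]
```

```bash
python3 - <<'E'
from h import *
manip.movej([-0.44,-0.13,0.9,1.73,0.11,1.5,0.28])
b=spot(-1); manip.line_to((*b,323),rv(RY),rate=150)
place(b,165); manip.line_to((*b,210),rate=150); manip.line_to((*b,330),rate=280)
print(status.read_state()["time"],status.read_state()["qpos"].round(2))
manip.goto((530,-80,330),rv(RY+np.pi/2))
shot("side","d3",s=1.56); shot("wrist","w3",s=1.56)
print(status.read_state()["time"],status.read_state()["qpos"].round(2))
E
```

```text
place True [ 386.3 -277.7  164.8]
31.1167 [-0.45 -0.14  0.91  1.73  0.11  1.5   0.28]
32.3833 [-0.75  0.11  0.9   1.59 -0.09  1.49  1.56]
```

View pics/d3.png

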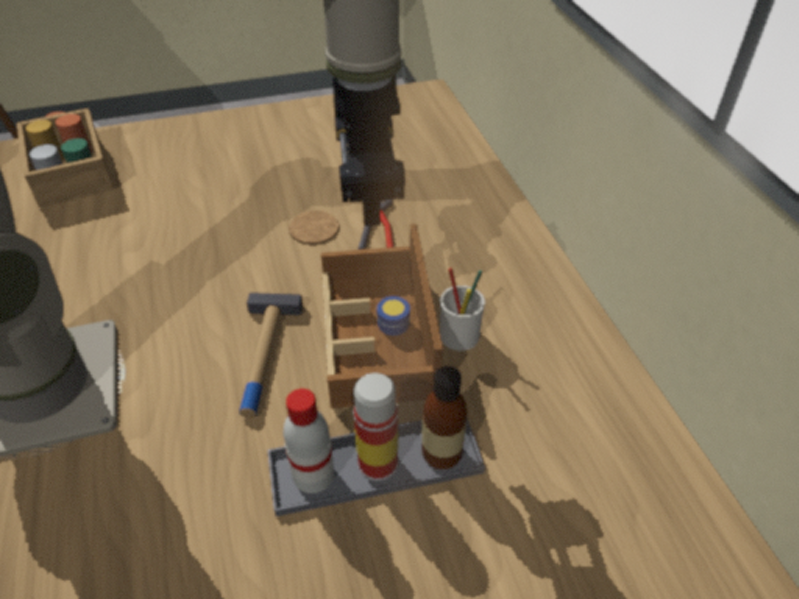

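View pics/w3.png

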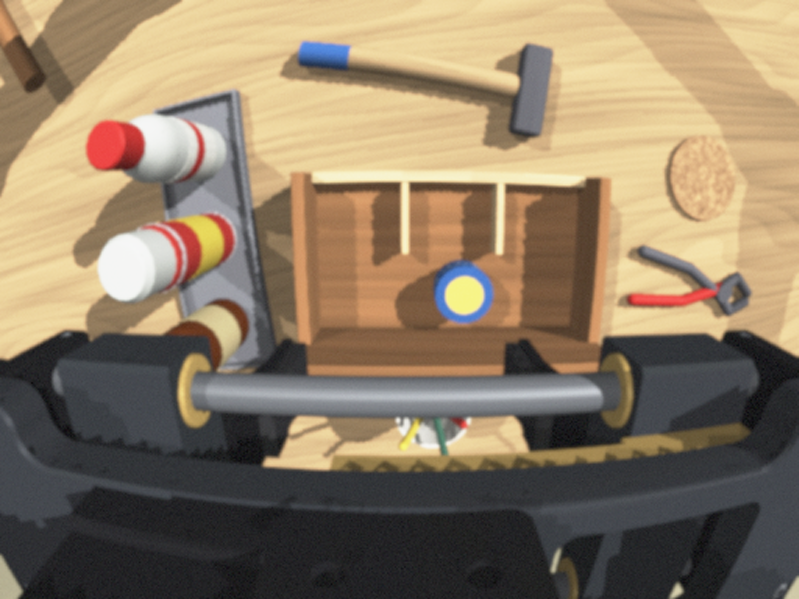

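All three stand upright on the tray: white (308,440), can (376,425), amber (445,420). The tin lid centre is at (464,295) in the wrist view and (394,309) in the side view; the mat centre is at (701,178) in the wrist view.

```bash
python3 - <<'E'
from h import *
w=dict(np.load("pics/w3.npz")); d=dict(np.load("pics/d3.npz"))
k=lambda U:(U+.5)/1.56-.5
print("tin w",ray(w,k(464),k(294),52,True).round(1),"side",ray(d,k(394),k(309),52).round(1))
print("mat w",ray(w,k(701),k(178),6,True).round(1),"side",ray(d,k(314),k(227),6).round(1))
print("board inner top",ray(w,k(310),k(374),120,True).round(1),ray(w,k(452),k(331),120,True).round(1),"bottom",ray(w,k(452),k(328),12,True).round(1))
for z in(33,150): print(manip.solve_ik((571,-33,z),rv(RY+np.pi/2)).round(2))
E
```

```text
tin w [574.2 -33.6  52. ] side [576.2 -36.5  52. ]
mat w [497.  270.5   6. ] side [497.5 271.3   6. ]
board inner top [ 603.1 -176.6  120. ] [585.1 -53.4 120. ] bottom [619.1 -47.7  12. ]
[-0.62  0.52  0.75  1.84 -0.43  0.95  1.72]
[-0.7   0.36  0.83  1.75 -0.29  1.15  1.62]
```

```bash
python3 - <<'E'
from h import *
a=(572,-33.5); b=(495,272.5)
manip.line_to((*a,150),rate=250); print("hit",manip.line_to((*a,36),rate=80,stop_force=8))
manip.command_gripper(0); s=status.read_state(); print(s["finger_gap"],s["eef_pos"].round(1),s["ft_force"].round(1))
manip.line_to((*a,190),rate=180)
manip.goto((*b,190),rv(RY+np.pi/2))
place(b,30); manip.line_to((*b,120),rate=150); manip.line_to((*b,330),rate=280)
print(status.read_state()["time"],status.read_state()["qpos"].round(2))
shot("side","d4",(170,110,330,230),5)
E
```

```text
hit False
55.48397771085284 [572.1 -33.4  36.1] [-0.3 -0.6  2.1]
place True [495.7 273.1  29.9]
41.55 [-1.33  0.21  0.89  1.52 -0.16  1.5   0.96]
```

View pics/d4.png

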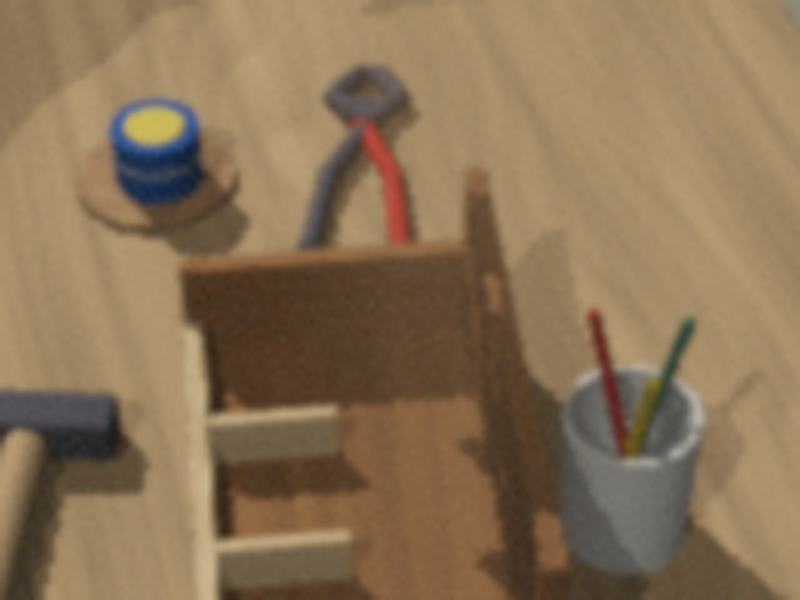

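The tin (155,150) sits centred on the mat, and the rack is empty and undisturbed. Next I'll return the white bottle, the can and the amber bottle.

```bash
python3 - <<'E'
from h import *
manip.goto((520,0,340),rv(RY))
manip.movej([-0.44,-0.13,0.9,1.73,0.11,1.5,0.28])
manip.line_to((*spot(-1),330),rv(RY),rate=100)
for n in("white","can","amber"):
    o=OBJ[n]; move(n,spot(o[2]),o[0],4,12)
manip.goto((350,300,340),rv(RY))
shot("scene","s5",(95,105,310,315),2.8); shot("side","d5",(150,105,325,330),2.6)
print(status.read_state()["time"])
E
```

```text
grip 37.1 30.0 [ 385.7 -277.6  165.1]
lifted gap 37.6 [-0.5 -0.5 -3.6]
place True [528.1  55.7 173. ]
white t 52.1
grip 51.8 30.0 [ 480.4 -283.6  156.3]
lifted gap 52.3 [ 0.5  0.5 -4.2]
place True [513.5 -32.4 164.1]
can t 60.5
grip 35.0 30.0 [ 575.2 -289.5  165.1]
lifted gap 34.8 [ 1.1  0.1 -4.5]
place True [ 498.2 -116.6  172.9]
amber t 68.7
70.4417
```

View pics/s5.png

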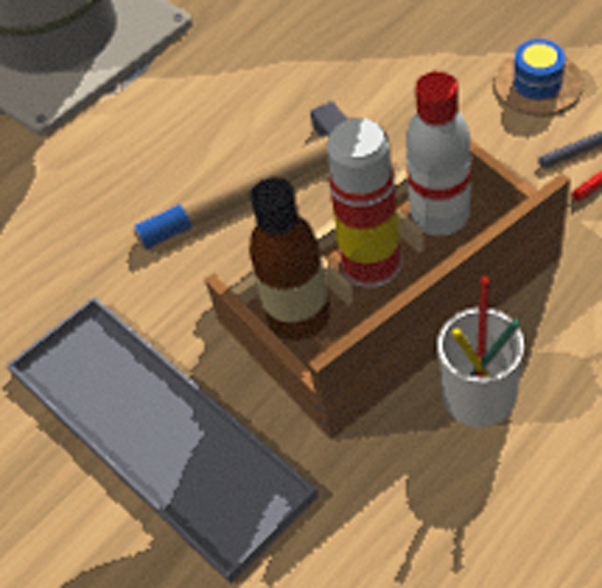

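View pics/d5.png

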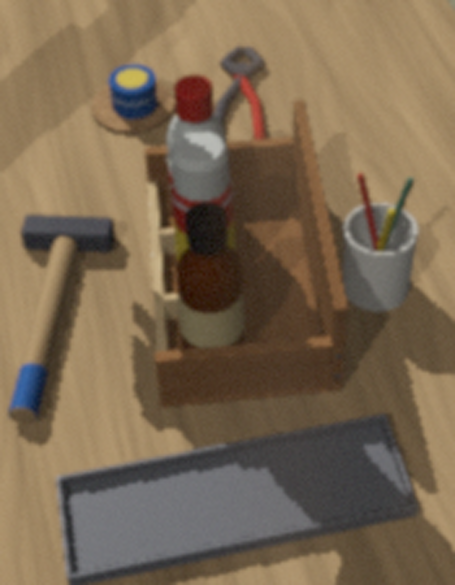

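The can and both bottles stand upright in their own bays, with cap tops within about 1.5 px of the first pictures. The tin is centred on the mat at (539,85), and the hammer, pincers and mug have not moved.

```bash
python3 -c "
from h import *
print(job_done())"
```

```text
the job is handed in; nothing more can be done
None
```

The job is handed in at about 70 s: the tin stands in the middle of the cork mat, and the can and both bottles are back upright in their own bays, within about 3 mm of where they stood by the camera images.

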